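# Turn the meter's status flag over

### The job

Turn over the status flag in front of the bronze compound meter: push its hinged paddle up and over its hinge with the fingers, then press it down until it lies fully flat on the far side with its two-bar face up. Only push it: do not take the paddle between the fingers. Leave the sight gauge's flag as it is, and do not shift or tip the wrench or the pipe nipples.

Things in the scene. Friction and masses are not known exactly. Their poses are not given: they have to be found in the camera images.
- meter_flag: status flag in front (robot side) of the bronze meter (250 x 144 x 170 mm, 0.27 m beyond the hinge): steel stand fixed to the bench: 110 x 120 mm foot, two uprights 151 mm high (inner faces 84 mm apart, 70 mm crossarms) with the paddle hinged between. Origin: underside of the foot, under the hinge line, which runs 140 mm up along the stand's y; -x: side where the paddle starts, roughly robotward
- meter_flag_hinge (a point): centre of the meter flag's hinge line, 140 mm above the bench; axes as the stand's
- meter_flag_paddle (a joint): its paddle's hinge angle (rad): 0 = level on the stand's -x side, disc face up; pi/2 = upright; pi = level on the +x side, two-bar face up, at its stop. Grows as the free edge goes up and over. Stiff hinge (about 0.09 N m friction, 1 to 2 N at the free edge); the paddle (0.10 kg) stays at any angle it is left
- meter_flag_plate (a point): centre of the meter flag's aluminium paddle, a plate 80 mm long (from 6 to 86 mm from the hinge line), 70 mm wide along the hinge, 5 mm thick. Disc (one face) and bars (other face) are 1 mm proud. x along the plate from free edge towards the hinge, y along the hinge, z out of the disc face
- meter_flag_edge (a point): middle of the free edge of the meter flag's paddle, 86 mm from the hinge line
- gauge_flag: the other status flag, in front (robot side) of the upright amber sight gauge (198 mm tall, 0.27 m beyond its hinge), identical to the meter's flag in build, size and axes; to be left alone
- gauge_flag_edge (a point): middle of the free edge of the gauge flag's paddle, 86 mm from its hinge line
- nipple_a: loose galvanized pipe nipple standing on end between the two flags, 34 mm across, 76 mm tall. Origin: centre of the underside
- nipple_b: loose galvanized pipe nipple standing on end at the right of the bench, 34 mm across, 76 mm tall. Origin: centre of the underside
- socket_wrench: loose steel socket wrench lying on the bench between and before the flags, 200 mm long along its x, up to 44 mm tall at the socket (+x end, 38 mm across), handle 20 mm thick. Origin: on its long axis, 125 mm from the handle end, at bench level
Mind the look-alikes: they are no part of the job. What is shaped like the meter_flag but blue is not meant.

How it is judged:
By the outcome, as a careful person would: the job done as asked, in the order asked, and still so for the second after the job is handed in, with the robot touching nothing.
It also fails if it takes over 48 s, if anything falls off the work surface, if the arm or the gripper's body presses on something with over 40 N, if the wrist force passes 120 N, or if a joint passes its speed limit or range.

### The arm

A 6-joint arm with a two-finger parallel gripper is mounted at the origin on the work surface. World frame = base frame: x ahead of the robot, y to its left, z up, the work surface at z = 0. Lengths are in m, angles in degrees, forces in N, time in s.
With the tool pointing down it reaches from about 0.4 to 0.825 m from the base axis. Payload 7 kg.
Tool frame: the origin (TCP) lies on the centre line of the jaws, within the pads' length; the fingertips stand 11 mm ahead of it and the grasp point (between the pads) lies 8 mm behind it; z points along the fingers, y is the line along which they close (so a half turn about z gives the same grasp; the last joint's range is limited). The gripper opens to 88 mm and grips with 3 to 60 N. Pads are 19 mm wide; open, the fingers measure 130 mm over their backs; the gripper's body (78 mm by 193 mm) begins 47 mm behind the grasp point.
Start: joints at [16.507, 20.546, 0.682, 0, -70.136, -16.507], TCP at [0.675, -0, 0.238] pointing down, gripper open.
Joint ranges: [-176.03, 176.03], [-82.01, 121.73], [-58.28, 71.71], [-173.87, 95.51], [-174.79, -0.11], [-173.66, 173.66]. Speed limits (degrees/s): [136.94, 136.94, 172.46, 180, 180, 180].

### API

Orientations are given as [roll, pitch, yaw] about the fixed x, y, z axes, in that order (R = Rz(yaw) Ry(pitch) Rx(roll)).
In Python, from plant import r, capture, camera_model, job gives the robot as it stands.
- The arm moves only by the tool drive_tool, never from a script. Its argument "increments" is a list that holds one entry, the list of rows, each a list of 5 numbers: the gripper's target within -1 to 1 (fully open at 1, half-way at 0, shut at -1), then the shift along the tool's x, y, z scaled (see below), then the turn about the tool's z scaled (see below). In form: [[[gripper, tx, ty, tz, roll], ...]]. A call has 1 to 5 rows; each row is the pose to reach, as a shift and turn from the pose commanded when the call began, along the tool's axes at that moment, turning the shorter way round; what a row does not reach only later rows make up. The controller multiplies each number of a shift by 120 mm and each number of a turn by 360 degrees. A row lasts 1/8 s, in which the tool goes at most 62.5 mm and 10.7 degrees, less where a joint would pass 70% of its speed; a pose out of reach is approached as far as the arm can. A call with a number of a shift or a turn outside -1 to 1 is refused whole. A call with a gripper value outside its range is refused whole. The fingers move at their own pace and stop on an object; "squeeze" is the grip in N (left out, the last holds). Time passes only in rows, so rows that repeat a pose let the fingers close. It gives the time, the measured TCP pose, the force, the opening and the grip force at its end, in the units of the state.
- r.get_state(): the state, without advancing time (a new reading comes with each control period).
- capture(name): name is "scene" or "side" or "wrist"; returns the picture (480x640x3 uint8, red, green, blue); there is no depth.
- camera_model(name): a dict with "camera_matrix" (3x3 intrinsics, pixels), "k1" (the pictures are not rectified: a ray, as slopes to the right and down, at radius r is drawn at 1 + k1 r^2 times it, then the intrinsics apply), "rvec" (rotation vector, rad) and "tvec" (3), from world to camera coordinates, as OpenCV has them. Camera axes: x right, y down, z forward; pixel columns grow to the right and rows downward; lengths in m; the calibration is good to about 2 mm. A picture is of the moment at which its call begins: read the wrist's pose just before it. camera_model takes no time and is no camera call; for the wrist camera it gives the pose at the moment of the call.
- job.close_job(): hands the job in; it is judged then, once.
The state is a dict: "time_s": time; "joints": joint angles; "qd": joint speeds; "joint_torque": joint torques, N m; "tcp_pos": TCP position; "eef_rot": TCP orientation; "contact_force": force on the tool from outside, world axes, zero at the start; "moment": the same for the moment, N m; "gripper_width": finger opening in m; "gripper_force": force on a finger pad.
Only numpy, scipy, OpenCV 4.12 (cv2) and the standard library are available. Lean on these libraries where they do the work, as an engineer would, in place of code of your own. Each camera call takes 0.05 s, during which the arm holds its last target. There are 200 camera calls.

## Working session

There is one attempt and no reset: what is moved stays moved. The work goes in short steps, Python scripts to look and compute and a tool call to move; the robot and the scene stay as the last step left them, time stands still between calls to the robot, and variables do not carry over. Pictures are saved under pics/ and viewed, at most 10 in all, crops included, and the job is handed in when it is done.

Besides the shell and the picture viewer there is one more tool, called after ">>>" as name(argument=value, ...), one argument or row to a line, values as JSON. drive_tool: Moves the arm, as the interface text tells. Its arguments: {"type":"object","properties":{"increments":{"type":"array"},"squeeze":{"type":"number"}},"required":["increments"]}

```bash
mkdir -p pics; python3 - <<'E'
from plant import r,capture,camera_model,job
import cv2
for n in("scene","side"):
    cv2.imwrite(f"pics/{n}0.png",capture(n)[:,:,::-1])
    m=camera_model(n);print(n,m)
print(r.get_state())
E
```

```text
scene {'camera_matrix': array([[619.02769622,   0.        , 316.74840781],
       [  0.        , 619.02769622, 242.43218593],
       [  0.        ,   0.        ,   1.        ]]), 'k1': -0.012955112529342196, 'rvec': array([ 2.07761454,  0.57819038, -0.3473985 ]), 'tvec': array([-0.39619219, -0.07629835,  1.62473239])}
side {'camera_matrix': array([[467.17522539,   0.        , 316.95221166],
       [  0.        , 467.17522539, 235.11927683],
       [  0.        ,   0.        ,   1.        ]]), 'k1': -0.07417579623975937, 'rvec': array([ 2.24905365, -0.49147224,  0.20178441]), 'tvec': array([-0.52175544,  0.18474793,  0.8143514 ])}
{'time_s': 0.1, 'joints': array([ 1.65051461e+01,  2.05861404e+01,  6.38797133e-01, -1.93591820e-02,
       -7.01364332e+01, -1.65053114e+01]), 'qd': array([ 0.09159179, -0.06178922,  0.17377489, -0.02124663,  0.05358798,
        0.02727562]), 'joint_torque': array([-1.42273191e-03, -5.84165347e+01,  2.93752134e+01,  7.01551259e+00,
        1.01412315e-02, -6.66964229e-05]), 'tcp_pos': array([ 6.74567239e-01, -3.94372669e-05,  2.36722993e-01]), 'eef_rot': array([ 1.79914505e+02, -6.35365061e-03, -9.00067517e+01]), 'contact_force': array([ 0.06768335,  0.36898665, -0.26956992]), 'moment': array([ 0.02597621,  0.00568527, -0.0100013 ]), 'gripper_force': 0.0, 'gripper_width': 0.08740007243170228}
```

View pics/scene0.png

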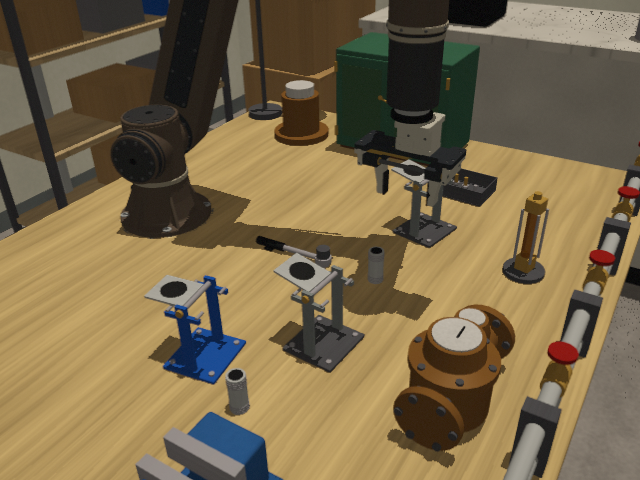

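View pics/side0.png

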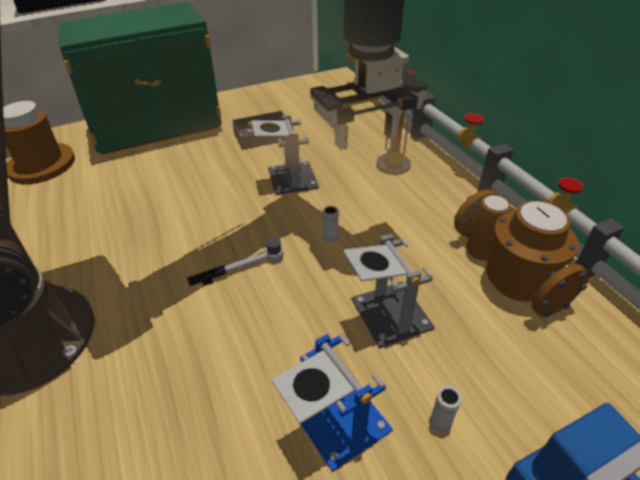

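The meter flag is the grey stand at scene (302,271) and side (376,261). The blue one at scene (175,290) is the look-alike. The third flag, by the amber gauge, is at scene (415,172). The wrench is at scene (295,248), with nipples at (376,264) and (237,390).

```bash
cat > h.py <<'E'
import numpy as np,cv2
from plant import r,capture,camera_model,job
def cm(n):
    m=camera_model(n);R=cv2.Rodrigues(np.array(m['rvec']))[0];return m['camera_matrix'],np.array([m['k1'],0,0,0.]),R,np.array(m['tvec']).reshape(3)
def und(n,p):
    K,d,R,t=cm(n);return cv2.undistortPoints(np.float64(p).reshape(-1,1,2),K,d)[:,0]
def tri(ps,pd):
    P=[np.c_[cm(n)[2],cm(n)[3]] for n in("scene","side")]
    X=cv2.triangulatePoints(P[0],P[1],und("scene",ps).T,und("side",pd).T);return (X[:3]/X[3]).T
def plane(n,p,z):
    K,d,R,t=cm(n);c=-R.T@t;v=np.c_[und(n,p),np.ones(len(und(n,p)))]@R
    return c+v*((z-c[2])/v[:,2])[:,None]
def proj(n,X):
    K,d,R,t=cm(n);return cv2.projectPoints(np.float64(X).reshape(-1,1,3),cv2.Rodrigues(R)[0],t,K,d)[0][:,0]
def crop(n,im,x,y,w,h,s,name):
    cv2.imwrite(f"pics/{name}.png",cv2.resize(im[y:y+h,x:x+w,::-1],None,fx=s,fy=s,interpolation=cv2.INTER_CUBIC))
E
python3 - <<'E'
from h import *
a=cv2.imread("pics/scene0.png")[:,:,::-1];b=cv2.imread("pics/side0.png")[:,:,::-1]
A=cv2.resize(a[235:375,260:380],None,fx=4,fy=4,interpolation=cv2.INTER_CUBIC)
B=cv2.resize(b[225:350,335:440],None,fx=4,fy=4,interpolation=cv2.INTER_CUBIC)
H=max(A.shape[0],B.shape[0]);o=np.zeros((H,A.shape[1]+B.shape[1],3),np.uint8)
o[:A.shape[0],:A.shape[1]]=A;o[:B.shape[0],A.shape[1]:]=B[:,:,::1]
cv2.imwrite("pics/c.png",o[:560,:800+100][:,:,::-1][:, :800] if o.shape[1]<=800 else cv2.resize(o[:,:,::-1],(800,int(H*800/o.shape[1]))))
print(o.shape)
for n,im,(x,y) in(("scene",a,(302,271)),("side",b,(375,261))):
    w=im[y-25:y+25,x-35:x+35];g=w.max(2)
    m=(g<60).astype(np.uint8);k,l,s,c=cv2.connectedComponentsWithStats(m);i=l[25,35];print(n,"disc",c[i]+[x-35,y-25],s[i])
    hsv=cv2.cvtColor(im,cv2.COLOR_RGB2HSV)
    print("plate px",im[y,x-22],im[y-12,x])
E
```

```text
(560, 900, 3)
scene disc [301.73372781 270.56213018] [ 23  16  25  18 338]
plate px [169 165 155] [168 165 154]
side disc [374.0487106  260.81088825] [ 21  16  27  18 349]
plate px [170 168 162] [170 168 162]
```

View pics/c.png

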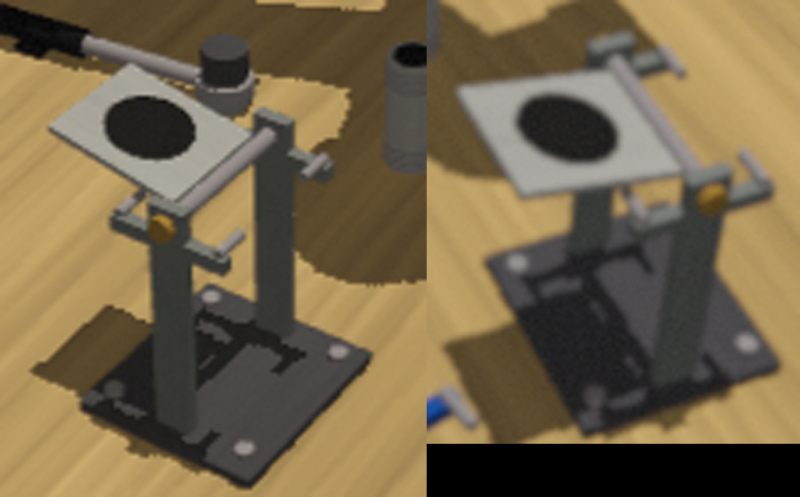

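```bash
python3 - <<'E'
from h import *
k=900/800/4
f=lambda L,o:np.array(L)*k+o
S=f([(50,128),(132,66),(180,198),(252,128)],[260,235])
D=f([(524-427,195),(458-427,90),(680-427,175),(600-427,70)],[335,225])
X=tri(S,D);np.set_printoptions(precision=4,suppress=True)
print(X);e=X[0]-X[1];print("widths",np.linalg.norm(X[0]-X[1]),np.linalg.norm(X[2]-X[3]),np.linalg.norm(X[0]-X[2]),np.linalg.norm(X[1]-X[3]))
c=tri([[301.73,270.56]],[[374.05,260.81]])[0];print("disc",c)
v=(X[2]+X[3]-X[0]-X[1])/2;print("dir free->hinge",v/np.linalg.norm(v),"elev of free edge deg",np.degrees(np.arcsin(-v[2]/np.linalg.norm(v))),"yaw",np.degrees(np.arctan2(v[1],v[0])))
w=X[1]-X[0]+X[3]-X[2];print("y axis yaw",np.degrees(np.arctan2(w[1],w[0])))
# foot screws top / foot corners
fs=f([(82,405),(250,483),(370,355),(212,285)],[260,235]);print("foot scene z0\n",plane("scene",fs,.006))
# upright tops
T=tri(f([(165,205),(275,118)],[260,235]),f([(707-427,175),(610-427,45)],[335,225]));print("tops",T)
print("nipple_a",plane("scene",[[376,252]],.076),plane("side",[[331,210]],.076),"nip_b",plane("scene",[[236,376]],.076),"wrench socket",plane("scene",[[323,250]],.044))
E
```

```text
[[ 0.5358 -0.2519  0.1567]
 [ 0.5398 -0.1822  0.156 ]
 [ 0.6132 -0.2542  0.1403]
 [ 0.6139 -0.1836  0.1417]]
widths 0.06986377175723091 0.07062035847559481 0.07918387498469964 0.07542781090481454
disc [ 0.5744 -0.2199  0.1518]
dir free->hinge [ 0.9797 -0.0239 -0.1988] elev of free edge deg 11.46944012091224 yaw -1.3948078932357162
y axis yaw 88.04662687260749
foot scene z0
 [[ 0.566  -0.281   0.006 ]
 [ 0.6723 -0.2858  0.006 ]
 [ 0.6784 -0.1689  0.006 ]
 [ 0.5731 -0.1611  0.006 ]]
tops [[ 0.6162 -0.2697  0.1499]
 [ 0.6234 -0.1759  0.1471]]
nipple_a [[0.6123 0.0056 0.076 ]] [[0.6104 0.0116 0.076 ]] nip_b [[ 0.5833 -0.4357  0.076 ]] wrench socket [[ 0.485 -0.002  0.044]]
```

>>> drive_tool(
  increments=[
    [[-1,0.4,0.34,0,-0.03],[-1,0.8,0.7,0,-0.06],[-1,1,0.85,0,-0.09],[-1,1,0.85,0,-0.11],[-1,1,0.85,0,-0.125]],
  ],
)

```text
time_s: 0.72
tcp_pos: [0.5724, -0.1206, 0.2375]
eef_rot: [180.0, 0.0, -44.9]
contact_force: [0.3, -0.1, -0.4]
gripper_width: 0.0434
gripper_force: 0.0
```

>>> drive_tool(
  increments=[
    [[-1,0,0,0,-0.03],[-1,0,0,0,-0.06],[-1,0,0,0,-0.09],[-1,0,0,0,-0.11],[-1,0,0,0,-0.125]],
  ],
)

```text
time_s: 1.35
tcp_pos: [0.5727, -0.12, 0.2372]
eef_rot: [-180.0, 0.0, 0.2]
contact_force: [0.5, -0.6, 1.3]
gripper_width: 0.0007
gripper_force: 0.0
```

>>> drive_tool(
  increments=[
    [[-1,-0.4,0.4,0,0],[-1,-0.7,0.8,0,0],[-1,-0.7,0.83,0.3,0],[-1,-0.7,0.83,0.6,0],[-1,-0.7,0.83,0.78,0]],
  ],
)

```text
time_s: 1.98
tcp_pos: [0.4877, -0.2198, 0.1421]
eef_rot: [-180.0, 0.1, -0.1]
contact_force: [-0.3, -0.5, 0.2]
gripper_width: 0.0003
gripper_force: 0.0
```

```bash
python3 - <<'E'
from h import *
s=r.get_state();print(s['tcp_pos'],s['contact_force'])
im=capture("side");crop("side",im,290,180,180,140,4,"c2")
E
```

```text
[ 0.4876924  -0.21975022  0.14210028] [-0.2924978  -0.46160679  0.18200951]
```

View pics/c2.png

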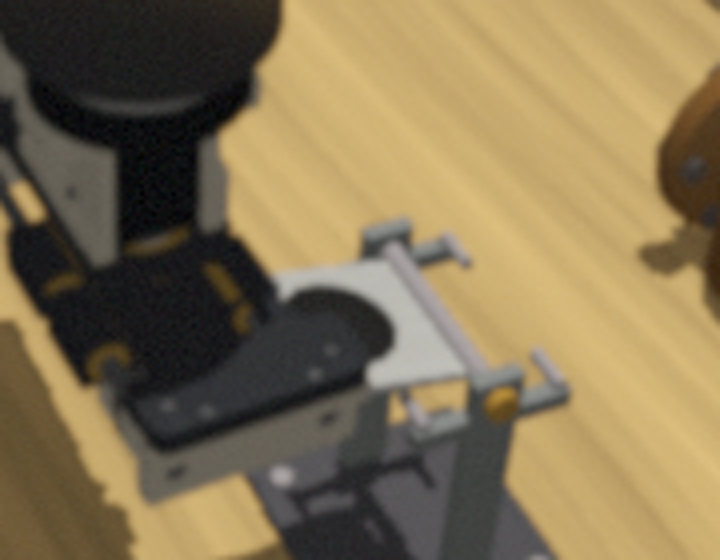

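>>> drive_tool(
  increments=[
    [[-1,0.15,0,0,0],[-1,0.25,0,0,0],[-1,0.3,0,0,0],[-1,0.33,0,-0.02,0],[-1,0.35,0,-0.05,0]],
  ],
)

```text
time_s: 2.65
tcp_pos: [0.5238, -0.2196, 0.1479]
eef_rot: [-179.9, 0.9, -0.1]
contact_force: [-21.2, -2.0, 3.6]
gripper_width: 0.0002
gripper_force: 10.6
```

>>> drive_tool(
  increments=[
    [[-1,-0.01,0,-0.05,0],[-1,-0.01,0,-0.1,0],[-1,0,0,-0.15,0],[-1,0.02,0,-0.2,0]],
  ],
)

```text
time_s: 3.15
tcp_pos: [0.5336, -0.2197, 0.1746]
eef_rot: [180.0, -0.0, -0.0]
contact_force: [-1.9, 0.4, -0.5]
gripper_width: 0.0003
gripper_force: 0.8
```

```bash
python3 - <<'E'
from h import *
s=r.get_state();print(s['tcp_pos'],s['contact_force'])
a=capture("side");b=capture("scene")
A=cv2.resize(a[180:320,340:440],None,fx=4,fy=4);B=cv2.resize(b[220:360,240:340],None,fx=4,fy=4)
cv2.imwrite("pics/c3.png",np.hstack([A,B])[:,:,::-1])
E
```

```text
[ 0.53364428 -0.21971471  0.17456491] [-1.85124361  0.37891703 -0.54260319]
```

View pics/c3.png

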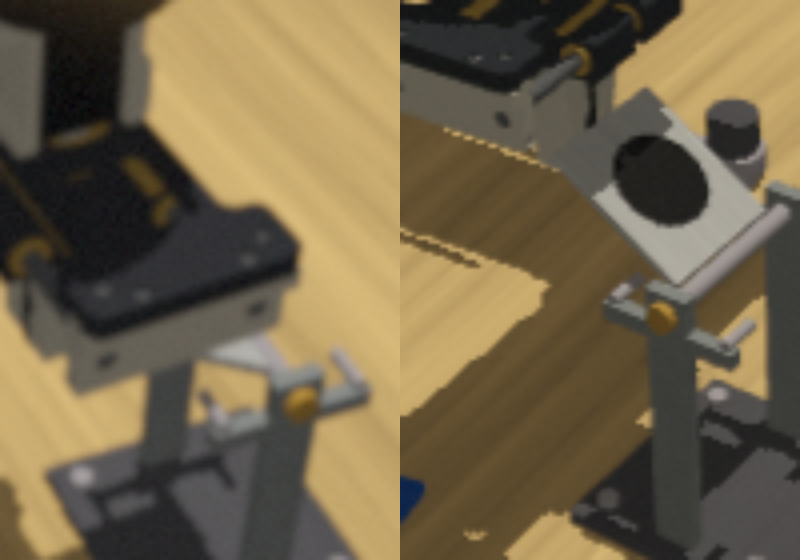

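The paddle is up to about 30° and following the fingers, with a small contact force.

>>> drive_tool(
  increments=[
    [[-1,0.1,0,-0.08,0],[-1,0.2,0,-0.15,0],[-1,0.32,0,-0.2,0],[-1,0.42,0,-0.23,0],[-1,0.53,0,-0.26,0]],
  ],
)

```text
time_s: 3.88
tcp_pos: [0.5979, -0.2195, 0.2057]
eef_rot: [-180.0, -0.1, -0.0]
contact_force: [-1.5, -1.3, -1.2]
gripper_width: 0.0007
gripper_force: 0.6
```

>>> drive_tool(
  increments=[
    [[-1,0.12,0,-0.02,0],[-1,0.25,0,0,0],[-1,0.37,0,0.05,0],[-1,0.5,0,0.15,0],[-1,0.57,0,0.25,0]],
  ],
)

```text
time_s: 4.5
tcp_pos: [0.6664, -0.2195, 0.1736]
eef_rot: [-180.0, 0.0, 0.0]
contact_force: [-1.4, -0.7, 0.4]
gripper_width: 0.0004
gripper_force: 0.6
```

>>> drive_tool(
  increments=[
    [[-1,0.03,0,0.07,0],[-1,0.04,0,0.12,0],[-1,0.04,0,0.16,0],[-1,0.04,0,0.18,0],[-1,0.04,0,0.18,0]],
  ],
)

```text
time_s: 5.12
tcp_pos: [0.6701, -0.2195, 0.1539]
eef_rot: [-180.0, -0.0, -0.0]
contact_force: [0.8, 0.2, 0.2]
gripper_width: 0.0002
gripper_force: 0.2
```

>>> drive_tool(
  increments=[
    [[-1,0,0,0.01,0],[-1,0,0,0.02,0],[-1,0,0,0.03,0],[-1,0,0,0.03,0]],
  ],
)

```text
time_s: 5.62
tcp_pos: [0.6702, -0.2196, 0.1536]
eef_rot: [179.9, -0.1, 0.0]
contact_force: [-6.9, 4.3, 17.6]
gripper_width: 0.0003
gripper_force: 9.1
```

```bash
python3 - <<'E'
from h import *
s=r.get_state();print(s['tcp_pos'],s['contact_force'])
a=capture("side");b=capture("scene")
A=cv2.resize(a[180:320,350:450],None,fx=4,fy=4);B=cv2.resize(b[220:360,280:380],None,fx=4,fy=4)
cv2.imwrite("pics/c4.png",np.hstack([A,B])[:,:,::-1])
E
```

```text
[ 0.67017563 -0.21962988  0.15356391] [-6.90582048  4.26436698 17.55862369]
```

View pics/c4.png

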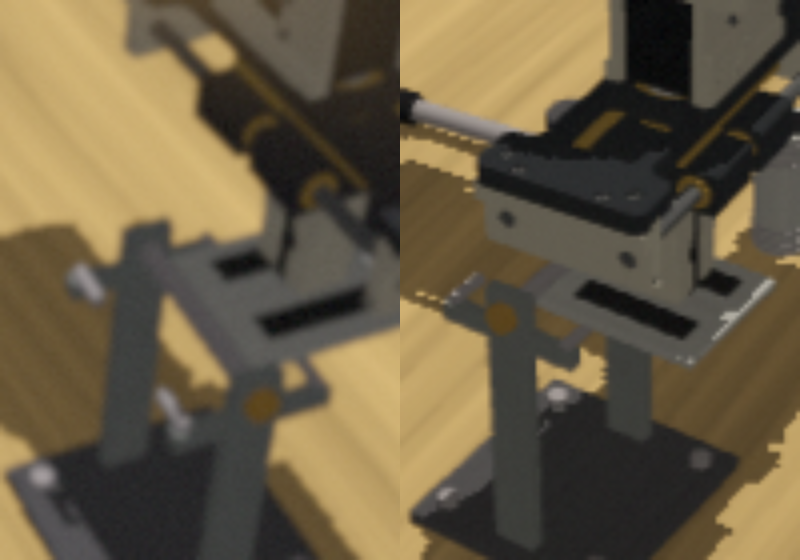

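The two-bar face is up and the paddle bears on its stop: 17.6 N with the tip at z 0.143. I'll retreat straight up.

>>> drive_tool(
  increments=[
    [[-1,0,0,-0.1,0],[-1,0,0,-0.3,0],[-1,0,0,-0.6,0],[-1,0,0,-0.9,0],[-1,0,0,-1,0]],
  ],
)

```text
time_s: 6.35
tcp_pos: [0.671, -0.2199, 0.273]
eef_rot: [180.0, -0.2, 0.0]
contact_force: [-0.1, -0.5, 0.0]
gripper_width: 0.0003
gripper_force: 0.0
```

>>> drive_tool(
  increments=[
    [[-1,-0.3,-0.3,0,0],[-1,-0.7,-0.7,0,0],[-1,-1,-1,0,0],[-1,-1,-1,0,0],[-1,-1,-1,0,0]],
  ],
)

```text
time_s: 6.98
tcp_pos: [0.5503, -0.0994, 0.2701]
eef_rot: [-180.0, -0.0, 0.0]
contact_force: [-0.3, -0.7, -1.1]
gripper_width: 0.0001
gripper_force: 0.0
```

```bash
python3 - <<'E'
from h import *
print(r.get_state()['tcp_pos'])
a=capture("side");b=capture("scene")
cv2.imwrite("pics/s5.png",a[:,:,::-1]);cv2.imwrite("pics/b5.png",b[:,:,::-1])
A=cv2.resize(a[170:320,320:450],None,fx=3,fy=3);B=cv2.resize(b[225:375,250:380],None,fx=3,fy=3)
cv2.imwrite("pics/c5.png",np.hstack([A,B])[:,:,::-1])
# predicted free-edge corners if flat (z of top face .1425)
u=np.array([np.cos(-.03),np.sin(-.03)]);v=np.array([-u[1],u[0]])
for nm,(x0,y0),off in(("side",(320,170),0),("scene",(250,225),390)):
    for th in(180,175,170):
        c=np.cos(np.radians(180-th));s_=np.sin(np.radians(180-th))
        P=[np.r_[np.array([.621,-.2195])+u*.086*c+v*q,.1425+.086*s_] for q in(-.035,.035)]
        print(nm,th,((proj(nm,P)-[x0,y0])*3+[off,0]).round())
E
```

```text
[ 0.55026306 -0.09944963  0.27005726]
side 180 [[406. 256.]
 [335. 178.]]
side 175 [[408. 246.]
 [337. 169.]]
side 170 [[409. 236.]
 [337. 159.]]
scene 180 [[706. 250.]
 [766. 187.]]
scene 175 [[706. 239.]
 [766. 177.]]
scene 170 [[704. 228.]
 [765. 166.]]
```

View pics/c5.png

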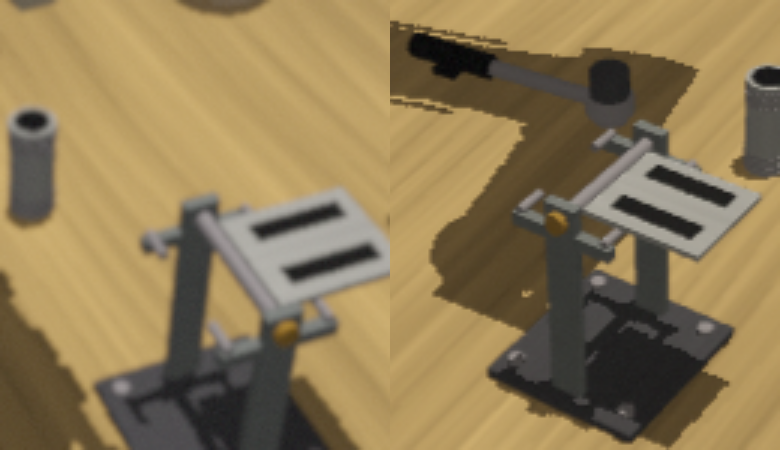

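The free-edge corners are at crop (700,256) and (760,195), which matches the prediction for 180°. The bars face up, and the wrench and nipple are where they were.

```bash
python3 -c "
from plant import job
print(job.close_job())"
```

```text
the job is handed in; nothing more can be done
None
```

The meter flag's paddle was pushed up and over its hinge and pressed flat against its stop with the two-bar face up; the wrench, both pipe nipples and the gauge flag were never touched, and the job was handed in at about 7 s.

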